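Put the lids back on the round tins

ROBOT

A 7-joint arm with a two-finger parallel gripper is mounted at the origin on the work surface. World frame = base frame: x ahead of the robot, y to its left, z up, the work surface at z = 0. Lengths are in m, angles in rad, forces in N, time in s.
With the tool pointing down it reaches from about 0.4 to 0.85 m from the base axis. Payload 4.5 kg.
Tool frame: the origin (TCP) lies where the fingers leave the gripper's body, on its centre line; the fingertips stand 64 mm ahead of it and the grasp point (between the pads) lies 45 mm ahead of it; z points along the fingers, y is the line along which they close (so a half turn about z gives the same grasp; the last joint's range is limited). The gripper opens to 88 mm and grips with 3 to 60 N. Pads are 18 mm wide; open, the fingers measure 123 mm over their backs; the gripper's body (75 mm by 187 mm) begins 45 mm behind the grasp point.
Start: joints at [1.26, 0.689, -0.195, 1.565, 0.157, 0.902, -0.215], TCP at [0.211, -0.588, 0.303] pointing down, gripper open.
Joint ranges: [-3.01, 3.01], [-0.46, 2.08], [-1.47, 1.51], [0.13, 2.56], [-1, 4.14], [0.04, 2.09], [-2.66, 2.66]. Speed limits (rad/s): [2.57, 2.57, 3.14, 3.14, 3.14, 3.14, 3.14].

INTERFACE

Orientations are given as a unit quaternion [x, y, z, w].
In Python, from plant import r gives the robot as it stands.
- The arm moves only by the tool play_rows, never from a script. Its arguments are lists of equal length, an entry for each row: "translation": the shift along the tool's x, y, z in m, a list of three; "delta_rot": the turn, a rotation vector about the tool's x, y, z in degrees, a list of three; "grip": the opening, from -1 (shut) to 1 (fully open). In form: {"translation": [[x, y, z], ...], "delta_rot": [[rx, ry, rz], ...], "grip": [grip, ...]}. A call has 1 to 20 rows; each row shifts and turns the commanded pose from where the row before left it, along the tool's axes as they then stand; what a row does not reach is not made up. A row lasts 1/8 s, in which the tool goes at most 62.5 mm and 10.7 degrees, less where a joint would pass 70% of its speed; a pose out of reach is approached as far as the arm can. A call with a gripper value outside its range is refused whole. The fingers move at their own pace and stop on an object; "squeeze" is the grip in N (left out, the last holds). Time passes only in rows, so rows that do not move let the fingers close. It gives the time, the measured TCP pose, the force, the opening and the grip force at its end, in the units of the state.
- r.get_state(): the state, without advancing time (a new reading comes with each control period).
- r.snapshot(name): name is "scene" or "top" or "wrist"; returns the picture (480x640x3 uint8, blue, green, red); there is no depth.
- r.get_calibration(name): a dict with "intrinsics" (3x3 intrinsics, pixels), "eye" and "rotation" of the camera in the world. Camera axes: x right, y up, looking along -z (the intrinsics and any distortion apply to the point x, -y, -z); pixel columns grow to the right and rows downward; lengths in m; the calibration is good to about 2 mm. A picture is of the moment at which its call begins: read the wrist's pose just before it. get_calibration takes no time and is no camera call; for the wrist camera it gives the pose at the moment of the call.
- r.finish_job(): hands the job in; it is judged then, once.
Trained networks look in the newest picture that a camera, given by its name, has taken for a name from the list of things; names that differ only in an ending like _2 or _b are one class to them, and where a whole thing is asked for, a point or a joint stands for the part that bears it (a point fixed in the world has none). Each returns a list of dicts, best first, with "confidence" (0 to 1); they miss things now and then, are a little off and sometimes report something else, mostly with a low value. They report only what shows in the picture. A call takes as long as a camera call. They do not tell look-alikes from the thing itself.
- r.look_for(camera, target): "point" ([x, y, z] in m, in world coordinates, good to about 4 mm: the middle of the surface that is visible of it).
- r.silhouettes(camera, target): "pixels" (480x640 bool, what is visible of it).
The state is a dict: "clock": time; "q": joint angles; "qd": joint speeds; "joint_torque": joint torques, N m; "tool_pos": TCP position; "eef_rot": TCP orientation; "contact_force": force on the tool from outside, world axes, zero at the start; "moment": the same for the moment, N m; "opening": opening from 0.0 (shut) to 1.0 (fully open); "finger_force": force on a finger pad.
Only numpy, scipy, OpenCV 4.12 (cv2) and the standard library are available. Lean on these libraries where they do the work, as an engineer would, in place of code of your own. Each camera call takes 0.05 s, during which the arm holds its last target. There are 200 camera calls.

TASK

The washed food tins are dry: close each of the three round tins with its own round lid, the one whose size matches, so that every lid sits flat and fully down on its rim. Leave the tins standing where they are, and leave the square lid, the salt shaker, the snack box and the bamboo fork alone.

Things in the scene. Friction and masses are not known exactly. Their poses are not given: they have to be found in the camera images.
- tin_large: large round open aluminium food tin, upright, loose: 124 mm outside diameter, 58 mm tall, 4 mm wall (mouth 116 mm across), 4 mm floor. Origin: centre of its underside, on the counter; z up its axis.
- tin_medium: medium round open aluminium food tin, upright, loose: 98 mm outside diameter, 54 mm tall, 4 mm wall (mouth 90 mm across), 4 mm floor. Origin: centre of its underside, on the counter; z up its axis.
- tin_small: small round open aluminium food tin, upright, loose: 72 mm outside diameter, 50 mm tall, 4 mm wall (mouth 64 mm across), 4 mm floor. Origin: centre of its underside, on the counter; z up its axis.
- lid_large: round lid of the large tin, loose, right way up: aluminium disc 128 mm in diameter (z 8 to 13 mm) over a white plug 98 mm in diameter (z 0 to 8 mm) that enters the mouth with 9 mm play all round; black cylindrical knob, 26 mm diameter (z 13 to 39 mm). Origin: centre of the plug's underside, z up. Closed, the disc rests on the rim and the origin is 50 mm above the tin's origin.
- lid_medium: round lid of the medium tin, loose, right way up: aluminium disc 102 mm in diameter (z 8 to 13 mm) over a white plug 72 mm in diameter (z 0 to 8 mm) that enters the mouth with 9 mm play all round; black cylindrical knob, 26 mm diameter (z 13 to 39 mm). Origin: centre of the plug's underside, z up. Closed, the disc rests on the rim and the origin is 46 mm above the tin's origin.
- lid_small: round lid of the small tin, loose, right way up: aluminium disc 76 mm in diameter (z 8 to 13 mm) over a white plug 46 mm in diameter (z 0 to 8 mm) that enters the mouth with 9 mm play all round; black cylindrical knob, 26 mm diameter (z 13 to 39 mm). Origin: centre of the plug's underside, z up. Closed, the disc rests on the rim and the origin is 42 mm above the tin's origin.
- lid_square: square aluminium lid that fits none of the round tins, lies among the round lids: 92 x 92 mm plate with a square plug and the same black knob, same heights. Origin: centre of the underside, z up. To be left alone.
- shaker: glass salt shaker with steel twist top, bystander: 42 mm diameter, 66 mm tall, standing. Origin: centre of its underside, z up.
- snack_box: closed plastic snack box with hinged grey flap, bystander: 85 x 125 x 47 mm (x, y, z). Origin: centre of its underside, z up.
- fork: bamboo fork lying flat, bystander: 160 mm long along its x (prongs to +x), 24 mm wide, 5 mm thick. Origin: on its underside, 73 mm from the handle's end.
There are look-alikes about, which are no part of the job. Leave any pink look-alike of the tin_medium alone.

How it is judged:
At the end, for the whole second after the job is handed in: Each round lid lies on the tin of its own size: centres within 12 mm horizontally, seated height within 4 mm, lid and tin within 0.06 rad of level, tins standing on the counter, all released and at rest (horizontal distance between lid_large and tin_large below 0.012 m and z of lid_large in the frame of tin_large between 0.046 and 0.054 m and angle between each of lid_large, tin_large, lid_medium, tin_medium, lid_small, tin_small's own z axis and vertical below 0.06 rad and height (world z) of each of tin_large, tin_medium, tin_small below 0.006 m and linear speed of each of lid_large, tin_large, lid_medium, tin_medium, lid_small, tin_small below 0.02 m/s and horizontal distance between lid_medium and tin_medium below 0.012 m and z of lid_medium in the frame of tin_medium between 0.042 and 0.05 m and horizontal distance between lid_small and tin_small below 0.012 m and z of lid_small in the frame of tin_small between 0.038 and 0.046 m); the robot touches nothing.
It fails at once if a round tin is shoved more than 50 mm from its place (distance of any of tin_large, tin_medium, tin_small from where it was at the start of the episode above 0.05 m).
It fails at once if the square lid is moved more than 30 mm (distance of lid_square from where it was at the start of the episode above 0.03 m).
It fails at once if the salt shaker is tipped or moved more than 30 mm (distance of shaker from where it was at the start of the episode above 0.03 m or angle between shaker's own z axis and vertical above 0.4 rad).
It fails at once if the snack box is moved more than 30 mm (distance of snack_box from where it was at the start of the episode above 0.03 m).
It fails at once if the bamboo fork is moved more than 30 mm (distance of fork from where it was at the start of the episode above 0.03 m).
It also fails if it takes over 93 s, if anything falls off the work surface, if the arm or the gripper's body presses on something with over 40 N, if the wrist force passes 120 N, or if a joint passes its speed limit or range.

## Working session

There is one attempt and no reset: what is moved stays moved. The work goes in short steps, Python scripts to look and compute and a tool call to move; the robot and the scene stay as the last step left them, time stands still between calls to the robot, and variables do not carry over. Pictures are saved under pics/ and viewed, at most 14 in all, crops included, and the job is handed in when it is done.

Besides the shell and the picture viewer there is one more tool, called after "Emit:" as a command line: name --argument value ..., lists and objects as JSON in quotes. play_rows: Moves the arm, as the interface text tells. Its arguments: {"type":"object","properties":{"translation":{"type":"array","items":{"type":"array","items":{"type":"number"}}},"delta_rot":{"type":"array","items":{"type":"array","items":{"type":"number"}}},"grip":{"type":"array","items":{"type":"number"}},"squeeze":{"type":"number"}},"required":["translation","delta_rot","grip"]}

```bash
ls; mkdir -p pics
python3 - <<'E'
from plant import r
import cv2
for n in("scene","top"):
    cv2.imwrite(f"pics/{n}0.png",r.snapshot(n)); c=r.get_calibration(n); print(n,c)
    for t in("tin_large","tin_medium","tin_small","lid_large","lid_medium","lid_small","lid_square","shaker","snack_box","fork"):
        print(t,[( [round(float(v),3) for v in d["point"]],round(d["confidence"],2)) for d in r.look_for(n,t)])
print(r.get_state())
E
```

```text
pics
scene {'intrinsics': array([[526.36900226,   0.        , 318.29436056],
       [  0.        , 526.36900226, 242.75429574],
       [  0.        ,   0.        ,   1.        ]]), 'eye': array([1.11348749, 0.61200448, 1.23034128]), 'rotation': array([0.10412012, 0.28183364, 0.88793124, 0.34829143])}
tin_large [([0.622, -0.204, 0.02], 0.92)]
tin_medium [([0.808, 0.216, 0.007], 0.78)]
tin_small [([0.626, -0.018, 0.026], 0.71)]
lid_large [([0.469, -0.253, 0.013], 0.71), ([0.623, -0.207, 0.022], 0.32)]
lid_medium [([0.442, -0.097, 0.012], 0.69)]
lid_small [([0.44, 0.271, 0.01], 0.97)]
lid_square [([0.451, 0.096, 0.011], 0.67)]
shaker [([0.593, 0.357, 0.058], 0.93)]
snack_box [([0.365, 0.477, 0.049], 0.74)]
fork [([0.445, -0.479, 0.005], 0.65), ([0.59, 0.357, 0.058], 0.36)]
top {'intrinsics': array([[463.29729849,   0.        , 319.44239071],
       [  0.        , 463.29729849, 239.21075768],
       [  0.        ,   0.        ,   1.        ]]), 'eye': array([0.51557074, 0.01355404, 1.17017009]), 'rotation': array([ 0.0117058 , -0.01675069, -0.70012304,  0.71372972])}
tin_large [([0.631, 
[... 469 characters left out ...]
0.68910079, -0.19458253,  1.56529071,  0.15734434,
        0.9025125 , -0.2150481 ]), 'qd': array([-1.14776047e-04, -5.15342729e-05, -6.62959140e-04,  4.83133579e-04,
       -3.24415587e-04, -8.16975567e-04, -7.65232188e-04]), 'joint_torque': array([ 4.50134230e-04, -5.27503538e+01, -1.26722541e+00, -1.53747618e+01,
       -5.19248145e-02, -8.26858268e-04,  3.17379181e-05]), 'tool_pos': array([ 0.21127886, -0.58822862,  0.30274427]), 'eef_rot': array([ 9.85166919e-01,  1.71598774e-01, -1.05128247e-05,  4.18494348e-05]), 'contact_force': array([ 0.1786169 , -0.45080386, -0.12141478]), 'moment': array([ 0.020661  , -0.02135893, -0.06833067]), 'finger_force': 0.0, 'opening': 1.0001271972523698}
```

View pics/top0.png

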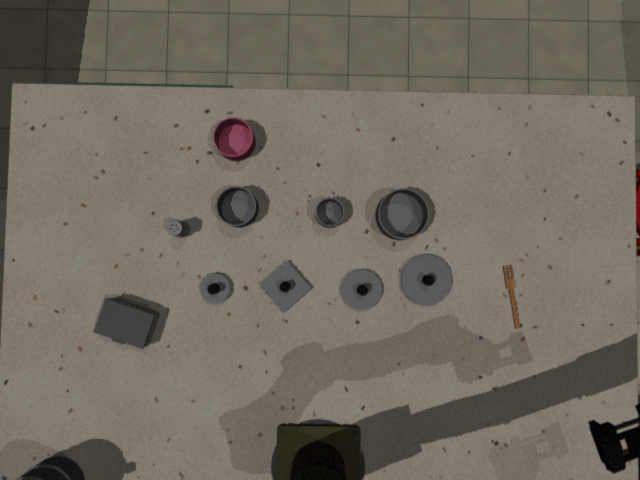

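View pics/scene0.png

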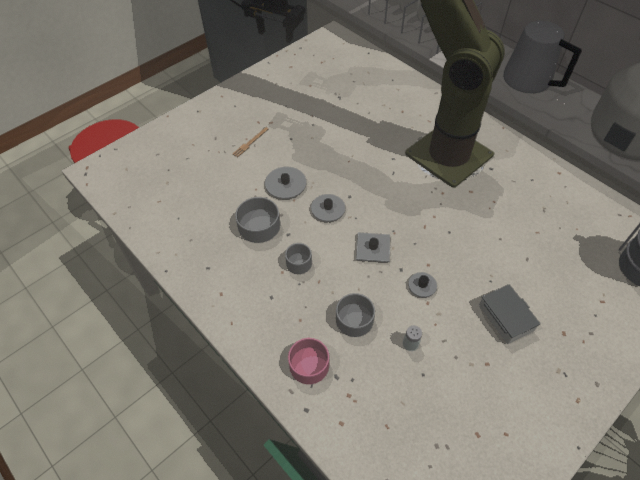

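The top view shows the lids in a row (rows 280-290: large at col 427, medium 361, square 286, small 215). The grey tins are behind them (large 403,214; small 330,212; medium 238,207), and the pink look-alike is at (234,138). Next I'll refine the centres from the silhouettes.

```bash
cat > h.py <<'E'
from plant import r
import numpy as np, cv2
from scipy.spatial.transform import Rotation as R
from scipy.optimize import least_squares
G={"tin_large":[(62,0,58)],"tin_medium":[(49,0,54)],"tin_small":[(36,0,50)],
"lid_large":[(49,0,8),(64,8,13),(13,13,39)],"lid_medium":[(36,0,8),(51,8,13),(13,13,39)],"lid_small":[(23,0,8),(38,8,13),(13,13,39)]}
A=np.linspace(0,2*np.pi,60)
def proj(c,P):
    p=R.from_quat(c["rotation"]).inv().apply(P-c["eye"])*[1,-1,-1]
    q=p@c["intrinsics"].T; return q[:,:2]/q[:,2:]
def model(c,t,x,y,z=0):
    m=np.zeros((960,1280),np.uint8)
    for rad,a,b in G[t]:
        P=np.vstack([np.c_[x+rad/1e3*np.cos(A),y+rad/1e3*np.sin(A),np.full(60,z+h/1e3)] for h in(a,b)])
        cv2.fillConvexPoly(m,cv2.convexHull((proj(c,P)*2*16+8).round().astype(np.int32)),1,shift=4)
    return m
def cen(m):
    M=cv2.moments(m,True); return np.array([M["m10"],M["m01"]])/M["m00"]
def locate(cam,t,guess,z=0):
    """xy by matching the silhouette centroid; call after snapshot(cam)"""
    c=r.get_calibration(cam); out=[]
    for d in r.silhouettes(cam,t):
        m=d["pixels"].astype(np.uint8)
        m=cv2.morphologyEx(cv2.resize(m,(1280,960),interpolation=0),cv2.MORPH_CLOSE,np.ones((5,5)))
        g=np.array(guess,float); tgt=cen(m)
        for _ in range(4):
            f=lambda v:cen(model(c,t,*v,z)); e=tgt-f(g)
            J=np.c_[(f(g+[.01,0])-f(g-[.01,0]))/.02,(f(g+[0,.01])-f(g-[0,.01]))/.02]
            g=g+np.clip(np.linalg.solve(J,e),-.1,.1)
        M=model(c,t,*g,z); out.append((g.round(4),"iou",round((M&m).sum()/(M|m).sum(),3),round(d["confidence"],2)))
    return out
E
cat > l.py <<'E'
from h import *
T={"tin_large":(.625,-.2),"tin_medium":(.64,.215),"tin_small":(.627,-.02),"lid_large":(.467,-.255),"lid_medium":(.44,-.095),"lid_small":(.437,.266)}
for cam in("scene","top"):
    r.snapshot(cam)
    for t in T: print(cam,t,locate(cam,t,T[t]))
E
python3 l.py
```

```text
scene tin_large [(array([ 0.6249, -0.1958]), 'iou', np.float64(0.972), 0.63), (array([ 0.4496, -0.0891]), 'iou', np.float64(0.429), 0.22)]
scene tin_medium [(array([0.8058, 0.2232]), 'iou', np.float64(0.961), 0.97), (array([0.6365, 0.2111]), 'iou', np.float64(0.964), 0.76)]
scene tin_small [(array([ 0.6276, -0.0169]), 'iou', np.float64(0.935), 0.9)]
scene lid_large [(array([ 0.4653, -0.2639]), 'iou', np.float64(0.941), 0.66)]
scene lid_medium [(array([ 0.4373, -0.1018]), 'iou', np.float64(0.919), 0.72)]
scene lid_small [(array([0.433 , 0.2628]), 'iou', np.float64(0.947), 0.87), (array([0.4419, 0.0906]), 'iou', np.float64(0.572), 0.43)]
top tin_large [(array([ 0.6263, -0.195 ]), 'iou', np.float64(0.933), 0.58)]
top tin_medium [(array([0.806 , 0.2217]), 'iou', np.float64(0.961), 0.95), (array([0.6374, 0.2097]), 'iou', np.float64(0.972), 0.84)]
top tin_small [(array([ 0.6273, -0.0176]), 'iou', np.float64(0.955), 0.87)]
top lid_large [(array([ 0.4662, -0.263 ]), 'iou', np.float64(0.968), 0.95)]
top lid_medium [(array([ 0.4399, -0.1006]), 'iou', np.float64(0.967), 0.9)]
top lid_small [(array([0.436 , 0.2635]), 'iou', np.float64(0.935), 0.82)]
```

Emit:
play_rows --translation '[[0,0,0],[0,0,0],[0.0255,-0.0325,0.014],[0.0255,-0.0325,0.014],[0.0255,-0.0325,0.014],[0.0255,-0.0325,0.014],[0.0255,-0.0325,0.014],[0.0255,-0.0325,0.014],[0.0255,-0.0325,0.014],[0.0255,-0.0325,0.014],[0.0255,-0.0325,0.014],[0.0255,-0.0325,0.014],[0,0,0],[0,0,0]]' --delta_rot '[[0,0,9.9],[0,0,9.86],[0,0,0],[0,0,0],[0,0,0],[0,0,0],[0,0,0],[0,0,0],[0,0,0],[0,0,0],[0,0,0],[0,0,0],[0,0,0],[0,0,0]]' --grip '[1,1,1,1,0.4,0.4,0.4,0.4,0.4,0.4,0.4,0.4,0.4,0.4]' --squeeze 25

```text
clock: 3.55
tool_pos: [0.466, -0.2639, 0.1629]
eef_rot: [1.0, -0.0, -0.0, 0.0]
contact_force: [0.5, -0.3, 0.2]
opening: 0.699
finger_force: 0.0
```

Emit:
play_rows --translation '[[0,-0.001,0.025],[0,0,0.025],[0,0,0.02],[0,0,0.012],[0,0,0],[0,0,0],[0,0,0],[0,0,0],[0,0,0],[0,0,0],[0,0,0]]' --delta_rot '[[0,0,0],[0,0,0],[0,0,0],[0,0,0],[0,0,0],[0,0,0],[0,0,0],[0,0,0],[0,0,0],[0,0,0],[0,0,0]]' --grip '[0.4,0.4,0.4,0.4,0.4,-1,-1,-1,-1,-1,-1]'

```text
clock: 4.92
tool_pos: [0.4665, -0.2623, 0.081]
eef_rot: [1.0, 0.0, 0.0, 0.0]
contact_force: [-0.2, -0.1, 4.0]
opening: 0.279
finger_force: 25.0
```

Emit:
play_rows --translation '[[0,0,-0.01],[0,0,-0.025],[0,0,-0.03],[0,0,-0.025],[0.02,-0.008,0],[0.03,-0.0126,0],[0.03,-0.0126,0],[0.03,-0.0126,0],[0.03,-0.0126,0],[0.0193,-0.0084,0],[0,0,0],[0,0,0]]' --delta_rot '[[0,0,0],[0,0,0],[0,0,0],[0,0,0],[0,0,0],[0,0,0],[0,0,0],[0,0,0],[0,0,0],[0,0,0],[0,0,0],[0,0,0]]' --grip '[-1,-1,-1,-1,-1,-1,-1,-1,-1,-1,-1,-1]'

```text
clock: 6.42
tool_pos: [0.6241, -0.1963, 0.1706]
eef_rot: [1.0, -0.001, -0.001, 0.0]
contact_force: [0.3, -0.7, -0.8]
opening: 0.289
finger_force: 25.0
```

Run:
```python
from h import *
cv2.imwrite("pics/s1.png",r.snapshot("scene")[130:330,180:420].repeat(3,0).repeat(3,1))
print(r.get_state()["tool_pos"],r.get_state()["contact_force"])
print(locate("scene","lid_large",(.626,-.195),.09),locate("scene","tin_large",(.626,-.195)))
```

```text
[ 0.62399516 -0.19656696  0.17063999] [-0.32486056 -0.41345175 -2.4131155 ]
[(array([ 0.6432, -0.1897]), 'iou', np.float64(0.518), 0.92), (array([0.3942, 0.205 ]), 'iou', np.float64(0.0), 0.35), (array([0.6559, 0.0205]), 'iou', np.float64(0.398), 0.26)] [(array([ 0.6436, -0.1671]), 'iou', np.float64(0.494), 0.77), (array([0.4525, 0.0973]), 'iou', np.float64(0.492), 0.64)]
```

View pics/s1.png

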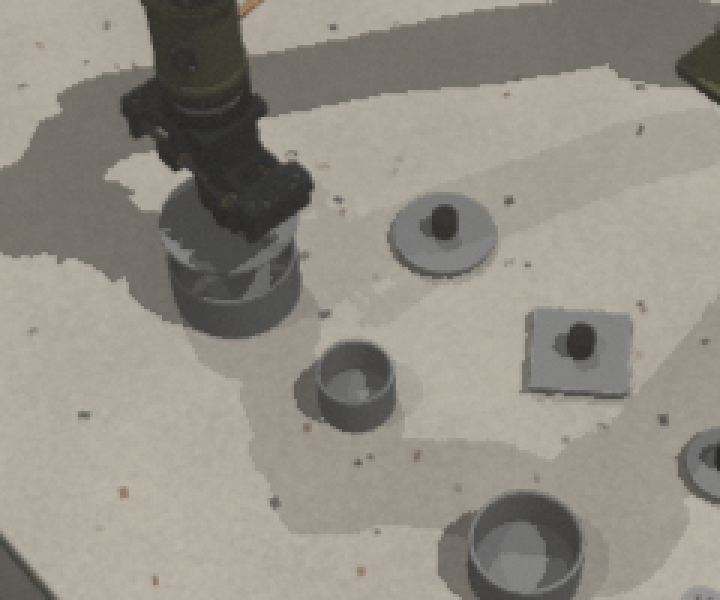

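The large lid is held roughly level over the large tin (crop 160-300, 180-330). I'll lower it.

Emit:
play_rows --translation '[[0.0015,-0.001,0.015],[0,0,0.012],[0,0,0.008],[0,0,0.003],[0,0,0],[0,0,0],[0,0,0],[0,0,0],[0,0,0],[0,0,-0.02],[0,0,-0.03],[0,0,-0.03]]' --delta_rot '[[0,0,0],[0,0,0],[0,0,0],[0,0,0],[0,0,0],[0,0,0],[0,0,0],[0,0,0],[0,0,0],[0,0,0],[0,0,0],[0,0,0]]' --grip '[-1,-1,-1,-1,-1,0.4,0.4,0.4,0.4,0.4,0.4,0.4]'

```text
clock: 8.07
tool_pos: [0.6274, -0.1946, 0.215]
eef_rot: [1.0, -0.0, 0.001, 0.0]
contact_force: [0.8, 0.9, -0.5]
opening: 0.699
finger_force: 0.0
```

Emit:
play_rows --translation '[[-0.0314,-0.0156,0.006],[-0.0314,-0.0156,0.008],[-0.0314,-0.0156,0.008],[-0.0314,-0.0156,0.008],[-0.0314,-0.0156,0.008],[-0.0314,-0.0156,0.008],[0,0,0],[0,0,0]]' --delta_rot '[[0,0,0],[0,0,0],[0,0,0],[0,0,0],[0,0,0],[0,0,0],[0,0,0],[0,0,0]]' --grip '[0.4,0.4,0.4,0.4,0.4,0.4,0.4,0.4]'

```text
clock: 9.07
tool_pos: [0.4404, -0.1013, 0.1676]
eef_rot: [1.0, -0.0, 0.002, 0.0]
contact_force: [0.9, 0.6, 0.0]
opening: 0.697
finger_force: 0.0
```

Run:
```python
from h import *
i=r.snapshot("scene")
cv2.imwrite("pics/s2.png",i[130:330,180:420].repeat(3,0).repeat(3,1))
c=r.get_calibration("scene"); print(c["eye"])
print(locate("scene","lid_large",(.626,-.195),.05),locate("scene","lid_medium",(.439,-.101)),locate("scene","tin_large",(.626,-.195)))
print(r.get_state()["tool_pos"],r.get_state()["q"])
```

```text
[1.11348749 0.61200448 1.23034128]
[(array([ 0.6255, -0.1953]), 'iou', np.float64(0.968), 0.81)] [(array([ 0.4388, -0.1004]), 'iou', np.float64(0.959), 0.67)] [(array([ 0.6511, -0.1502]), 'iou', np.float64(0.268), 0.9)]
[ 0.439886   -0.10132999  0.16704486] [ 0.10934349  0.73222831  0.02368062  2.19997771 -0.07544103  0.20797273
 -1.37066762]
```

View pics/s2.png

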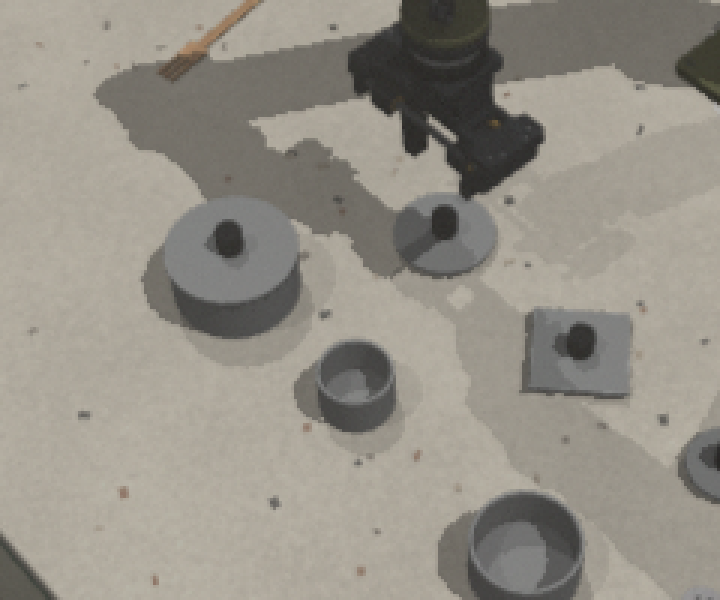

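Large lid is seated (crop 165-300, 195-335). Next is the medium lid.

Emit:
play_rows --translation '[[-0.001,0,0.025],[0,0,0.025],[0,0,0.024],[0,0,0.011],[0,0,0],[0,0,0]]' --delta_rot '[[0,0,0],[0,0,0],[0,0,0],[0,0,0],[0,0,0],[0,0,0]]' --grip '[0.4,0.4,0.4,0.4,0.4,0.4]'

```text
clock: 10.02
tool_pos: [0.4441, -0.1024, 0.0869]
eef_rot: [1.0, -0.0, -0.005, -0.001]
contact_force: [-0.6, 0.3, 0.7]
opening: 0.699
finger_force: 0.0
```

```bash
python3 -c "
from plant import r
s=r.get_state();print(s['tool_pos'],s['eef_rot'],s['q'],s['contact_force'])"
```

```text
[ 0.44412382 -0.10241372  0.08691552] [ 9.99988961e-01 -9.95074872e-05 -4.58839356e-03 -1.00695509e-03] [ 0.12402121  0.90817334  0.00310144  2.19938646 -0.07572949  0.04351681
 -1.36938125] [-0.58464433  0.25946081  0.71401776]
```

Emit:
play_rows --translation '[[0,0,0],[0,0,0],[0,0,0],[0,0,0],[0,0,0],[0,0,0],[0,0,-0.01],[0,0,-0.02]]' --delta_rot '[[0,0,0],[0,0,0],[0,0,0],[0,0,0],[0,0,0],[0,0,0],[0,0,0],[0,0,0]]' --grip '[-1,-1,-1,-1,-1,-1,-1,-1]'

```text
clock: 11.02
tool_pos: [0.4437, -0.1023, 0.1165]
eef_rot: [1.0, -0.0, -0.006, -0.001]
contact_force: [0.1, 0.9, -1.1]
opening: 0.288
finger_force: 25.0
```

Run:
```python
from h import *
i=r.snapshot("scene")
cv2.imwrite("pics/s3.png",i[130:330,240:480].repeat(3,0).repeat(3,1))
s=r.get_state();print(s['tool_pos'],s['eef_rot'],s['q'],s['contact_force'],s['opening'])
```

```text
[ 0.44443491 -0.10259555  0.11863272] [ 9.99990255e-01 -1.76230306e-04 -4.31803740e-03 -9.02245175e-04] [ 0.11954599  0.8392001   0.01076944  2.19546535 -0.07530289  0.11607719
 -1.36953644] [0.30508451 0.29490752 0.0407773 ] 0.2815349678295422
```

View pics/s3.png

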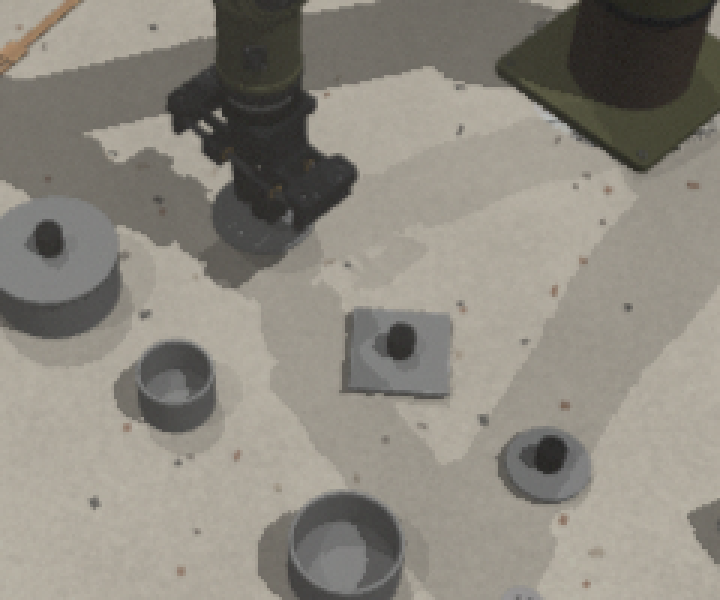

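The medium lid is held and level (crop 215-315, 180-255). I'll carry it to the medium tin.

Emit:
play_rows --translation '[[0,0,-0.025],[0,0,-0.025],[0,0,-0.012],[0.0198,-0.0313,0],[0.0198,-0.0313,0],[0.0198,-0.0313,0],[0.0198,-0.0313,0],[0.0198,-0.0313,0],[0.0198,-0.0313,0],[0.0198,-0.0313,0],[0.0198,-0.0313,0],[0.0198,-0.0313,0],[0.0198,-0.0313,0],[0,0,0],[0,0,0],[0,0,0]]' --delta_rot '[[0,0,0],[0,0,0],[0,0,0],[0,0,0],[0,0,0],[0,0,0],[0,0,0],[0,0,0],[0,0,0],[0,0,0],[0,0,0],[0,0,0],[0,0,0],[0,0,0],[0,0,0],[0,0,0]]' --grip '[-1,-1,-1,-1,-1,-1,-1,-1,-1,-1,-1,-1,-1,-1,-1,-1]'

```text
clock: 13.08
tool_pos: [0.6423, 0.2086, 0.1767]
eef_rot: [1.0, -0.001, -0.006, -0.0]
contact_force: [-0.1, -1.6, -1.4]
opening: 0.286
finger_force: 25.0
```

Run:
```python
from h import *
i=r.snapshot("scene")
cv2.imwrite("pics/s4.png",i[180:380,260:500].repeat(3,0).repeat(3,1))
s=r.get_state();print(s['tool_pos'],s['eef_rot'],s['q'],s['opening'])
```

```text
[0.64240731 0.20883883 0.17688082] [ 9.99983482e-01 -9.81432999e-04 -5.63438835e-03 -5.70604019e-04] [-0.46176829  0.91661105  0.16103414  1.49859513 -0.19477073  0.75241517
 -1.79164236] 0.28323745553673835
```

View pics/s4.png

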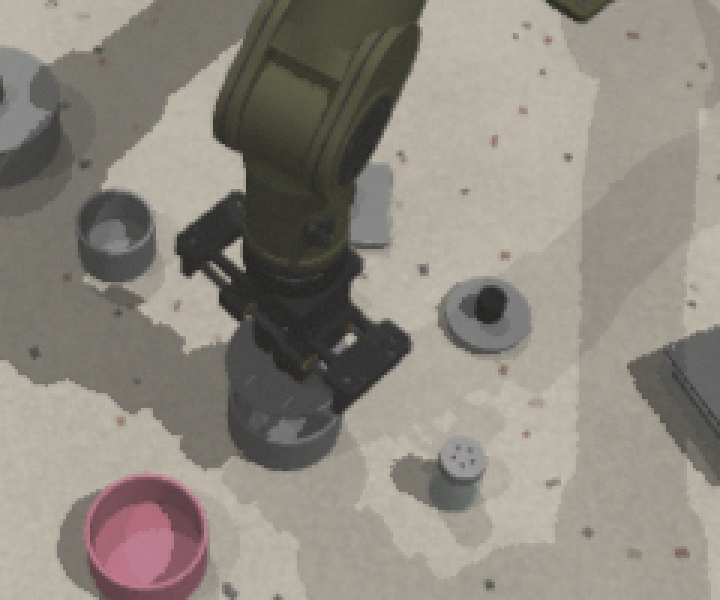

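The medium lid is over the medium tin (crop 230-340, 320-465). Lowering.

Emit:
play_rows --translation '[[0,-0.0015,0.015],[0,0,0.015],[0,0,0.009],[0,0,0.0035],[0,0,0],[0,0,0],[0,0,0],[0,0,0],[0,0,0],[0,0,-0.02],[0,0,-0.03],[0,0,-0.03]]' --delta_rot '[[0,0,0],[0,0,0],[0,0,0],[0,0,0],[0,0,0],[0,0,0],[0,0,0],[0,0,0],[0,0,0],[0,0,0],[0,0,0],[0,0.6,0]]' --grip '[-1,-1,-1,-1,-1,0.4,0.4,0.4,0.4,0.4,0.4,0.4]'

```text
clock: 14.62
tool_pos: [0.6436, 0.2119, 0.2168]
eef_rot: [1.0, -0.0, 0.001, -0.001]
contact_force: [-0.0, 0.4, -0.5]
opening: 0.7
finger_force: 0.0
```

Emit:
play_rows --translation '[[-0.0346,-0.0086,0.006],[-0.0346,-0.0086,0.009],[-0.0346,-0.0086,0.009],[-0.0346,-0.0086,0.009],[-0.0346,-0.0086,0.009],[-0.0346,-0.0086,0.009],[0,0,0],[0,0,0]]' --delta_rot '[[0,0,0],[0,0,0],[0,0,0],[0,0,0],[0,0,0],[0,0,0],[0,0,0],[0,0,0]]' --grip '[0.4,0.4,0.4,0.4,0.4,0.4,0.4,0.4]'

```text
clock: 15.62
tool_pos: [0.4371, 0.2639, 0.1646]
eef_rot: [1.0, -0.0, 0.002, -0.002]
contact_force: [1.0, -0.1, 1.1]
opening: 0.703
finger_force: 0.0
```

Run:
```python
from h import *
i=r.snapshot("scene")
cv2.imwrite("pics/s5.png",i[180:380,260:500].repeat(3,0).repeat(3,1))
print(locate("scene","lid_medium",(.637,.21),.046),locate("scene","lid_small",(.4347,.263)),locate("scene","tin_small",(.627,-.017)))
s=r.get_state();print(s['tool_pos'],s['eef_rot'],s['q'],s['opening'])
```

```text
[(array([0.6362, 0.2115]), 'iou', np.float64(0.935), 0.95)] [(array([0.4329, 0.2632]), 'iou', np.float64(0.944), 0.83)] [(array([ 0.6271, -0.0162]), 'iou', np.float64(0.899), 0.62)]
[0.4368812  0.26338434 0.16402443] [ 9.99998208e-01 -7.80019538e-04  9.53494699e-04 -1.43759538e-03] [-0.70859104  0.77764808  0.12606397  2.03548328 -0.27094046  0.34074633
 -1.93511739] 0.6999754470336845
```

View pics/s5.png

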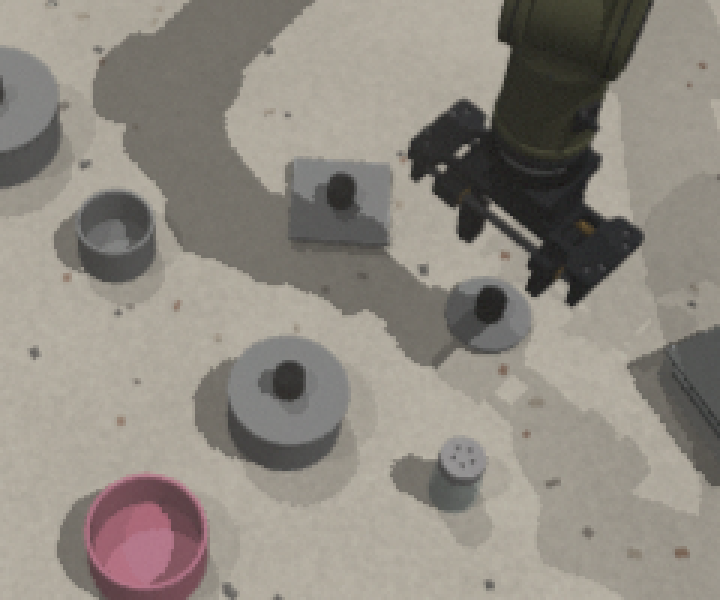

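Medium lid is seated (crop 230-348, 338-465). Now grasping the small lid.

Emit:
play_rows --translation '[[-0.002,0,0.025],[0,0,0.025],[0,0,0.022],[0,0,0.01],[0,0,0],[0,0,0],[0,0,0],[0,0,0],[0,0,0],[0,0,0],[0,0,0]]' --delta_rot '[[0,0,0],[0,0,0],[0,0,0],[0,0,0],[0,0,0],[0,0,0],[0,0,0],[0,0,0],[0,0,0],[0,0,0],[0,0,0]]' --grip '[0.4,0.4,0.4,0.4,0.4,-1,-1,-1,-1,-1,-1]'

```text
clock: 17.2
tool_pos: [0.4337, 0.264, 0.0818]
eef_rot: [1.0, -0.0, 0.0, -0.001]
contact_force: [-1.5, -0.1, 4.2]
opening: 0.284
finger_force: 25.0
```

Emit:
play_rows --translation '[[0,0,-0.01],[0,0,-0.025],[0,0,-0.03],[0,0,-0.025],[0.0193,0.028,0],[0.0193,0.028,0],[0.0193,0.028,0],[0.0193,0.028,0],[0.0193,0.028,0],[0.0193,0.028,0],[0.0193,0.028,0],[0.0193,0.028,0],[0.0193,0.028,0],[0.0193,0.028,0],[0,0,0],[0,0,0],[0,0,0]]' --delta_rot '[[0,0,0],[0,0,0],[0,0,0],[0,0,0],[0,0,0],[0,0,0],[0,0,0],[0,0,0],[0,0,0],[0,0,0],[0,0,0],[0,0,0],[0,0,0],[0,0,0],[0,0,0],[0,0,0],[0,0,0]]' --grip '[-1,-1,-1,-1,-1,-1,-1,-1,-1,-1,-1,-1,-1,-1,-1,-1,-1]'

```text
clock: 19.32
tool_pos: [0.6258, -0.0147, 0.1709]
eef_rot: [1.0, 0.001, -0.001, -0.002]
contact_force: [-0.1, -0.3, -1.1]
opening: 0.285
finger_force: 25.0
```

Run:
```python
from h import *
i=r.snapshot("scene")
cv2.imwrite("pics/s6.png",i[150:350,220:460].repeat(3,0).repeat(3,1))
s=r.get_state();print(s['tool_pos'],s['eef_rot'],s['opening'])
```

```text
[ 0.62600123 -0.01483685  0.17099059] [ 9.99998284e-01  9.09487988e-04 -3.20007022e-04 -1.58168272e-03] 0.2895052068411164
```

View pics/s6.png

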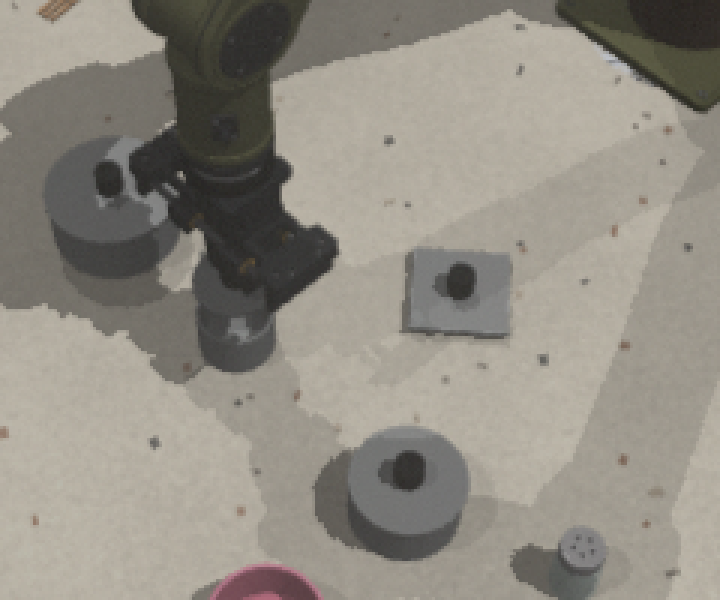

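The small lid is over the small tin (crop 195-275, 260-370), and everything else is undisturbed. Lowering and releasing.

Emit:
play_rows --translation '[[0.001,0.002,0.016],[0,0,0.016],[0,0,0.01],[0,0,0.004],[0,0,0],[0,0,0],[0,0,0],[0,0,0],[0,0,0],[0,0,-0.02],[0,0,-0.03],[0,0,-0.03],[-0.04,0,-0.04],[-0.05,0,-0.03],[-0.05,0,0],[0,0,0],[0,0,0]]' --delta_rot '[[0,0,0],[0,0,0],[0,0,0],[0,0,0],[0,0,0],[0,0,0],[0,0,0],[0,0,0],[0,0,0],[0,0,0],[0,0,0],[0,0,0],[0,0,0],[0,0,0],[0,0,0],[0,0,0],[0,0,0]]' --grip '[-1,-1,-1,-1,-1,0.4,0.4,0.4,0.4,0.4,0.4,0.4,0.4,0.4,0.4,0.4,0.4]'

```text
clock: 21.5
tool_pos: [0.4888, -0.0185, 0.2761]
eef_rot: [1.0, -0.0, 0.002, -0.001]
contact_force: [-0.3, 0.3, -0.5]
opening: 0.699
finger_force: 0.0
```

Run:
```python
from h import *
i=r.snapshot("scene")
cv2.imwrite("pics/s7.png",i[150:350,220:460].repeat(3,0).repeat(3,1))
for t,g,z in(("lid_large",(.626,-.195),.05),("lid_medium",(.637,.21),.046),("lid_small",(.627,-.017),.042)): print(t,locate("scene",t,g,z))
```

```text
lid_large [(array([ 0.6247, -0.1949]), 'iou', np.float64(0.953), 0.96)]
lid_medium [(array([0.6359, 0.2121]), 'iou', np.float64(0.967), 0.76)]
lid_small [(array([ 0.6277, -0.0183]), 'iou', np.float64(0.932), 0.57)]
```

View pics/s7.png

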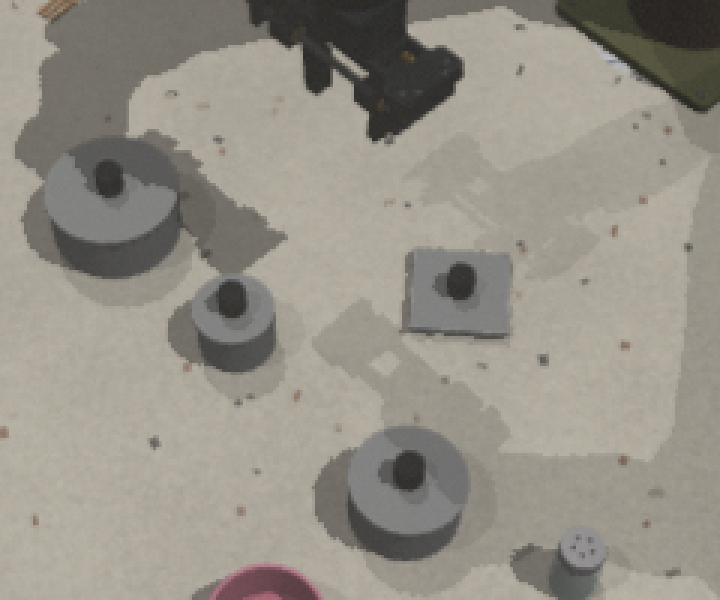

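All three lids sit flat on their tins (large at 112,205, small at 234,320, medium at 408,490), and the gripper is clear.

```bash
python3 -c "
from plant import r
print(r.finish_job())"
```

```text
the job is handed in; nothing more can be done
None
```

All three round tins are closed with their matching lids and the job is handed in; the last picture showed each lid flat and within about 2 mm of its tin's centre, but no verdict came back.

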